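# Release the eccentric cam and close the clamp slide on the hub

## Robot

A 6-joint arm with a two-finger parallel gripper is mounted at the origin on the work surface. World frame = base frame: x ahead of the robot, y to its left, z up, the work surface at z = 0. Lengths are in m, angles in degrees, forces in N, time in s.
With the tool pointing down it reaches from about 0.325 to 0.85 m from the base axis. Payload 15.5 kg.
Tool frame: the origin (TCP) lies at the very end of the fingers, on their centre line; the grasp point (between the pads) lies arm.grip_depth behind it (arm.grip_depth is the distance from the TCP to the grasp point, in m); z points along the fingers, y is the direction in which the jaws open and shut (so a half turn about z gives the same grasp; the last joint's range is limited). The gripper opens to 91 mm and grips with 3 to 60 N. Pads are 32 mm wide; open, the fingers measure 118 mm over their backs; the gripper's body (76 mm by 178 mm) begins 60 mm behind the grasp point.
Start: joints at [-71.763, 28.281, 77.091, -0, 74.628, -5.472], TCP at [0.251, -0.572, 0.214] pointing down, gripper open.
Joint ranges: [-166.48, 166.48], [-47.26, 123.95], [12.59, 153.08], [-70.14, 250.14], [6.76, 159.57], [-176.63, 176.63]. Speed limits (degrees/s): [108.29, 108.29, 147.25, 172.46, 172.46, 172.46].

## Interface

Orientations are given as a 3x3 rotation matrix whose columns are the frame's x, y, z axes.
In Python, from rig import arm gives the robot as it stands. Calls block until the motion is done:
- arm.move_to(position, orientation): joint-space move of the TCP to a pose.
- arm.move_l(position, orientation=None, feed=0.15): straight line of the TCP; orientation=None keeps the orientation; feed is the mean speed in m/s.
- arm.move_joints(angles): joint-space move.
- arm.grip(opening): finger opening in m; the grip force is fixed at half the most; returns when the fingers have stopped.
- arm.sleep(seconds).
- arm.solve_ik(position, orientation): joint angles nearest the present ones, or None.
- arm.snapshot(name): name is "scene" or "top" or "wrist"; returns the picture (420x560x3 uint8, red, green, blue); there is no depth.
- arm.get_calibration(name): a dict with "intrinsics" (3x3 intrinsics, pixels), "k1" (the pictures are not rectified: a ray, as slopes to the right and down, at radius r is drawn at 1 + k1 r^2 times it, then the intrinsics apply), "cam_to_world" (4x4, takes a point from camera to world coordinates). Camera axes: x right, y down, z forward; pixel columns grow to the right and rows downward; lengths in m; the calibration is good to about 2 mm. A picture is of the moment at which its call begins: read the wrist's pose just before it. get_calibration takes no time and is no camera call; for the wrist camera it gives the pose at the moment of the call.
A pose or a line that the arm cannot do raises arm.Unreachable and nothing moves.
- arm.sign_off(): hands the job in, once; it reports no verdict.
Readings, each from a call of its own:
- arm.current_t(): time.
- arm.current_joint_positions(): joint angles.
- arm.current_dq(): joint speeds.
- arm.current_tau(): joint torques, N m.
- arm.current_ee_pos(): TCP position.
- arm.current_tool_rot(): TCP orientation.
- arm.current_force(): force on the tool from outside, world axes, zero at the start.
- arm.current_torque(): the same for the moment, N m.
- arm.current_width(): finger opening in m.
Only numpy, scipy, OpenCV 4.12 (cv2) and the standard library are available. Lean on these libraries where they do the work, as an engineer would, in place of code of your own. Each camera call takes 0.05 s, during which the arm holds its last target.

## Task

Close the clamping fixture on the brass hub that is fixed on its base plate. With the fingertips, first push the upright lever post round until the cam's low point faces the slide's roller (the lever then points straight forward, the way the slide travels); only then push the slide forward from behind until its nose sits fully home against the hub, and leave the cam where you set it. Only push: do not lift or tip the slide, and leave the other things on the bench undisturbed.

Things in the scene. Friction and masses are not known exactly. Their poses are not given: they have to be found in the camera images.
- fixture: Clamping fixture fixed to the bench: dark steel base plate 270 (x) x 230 (y) x 12 mm high; origin at the centre of its underside, on the bench. Its x axis (forward, roughly away from the robot) is the way the slide travels, y is left, z up. Two dark steel rails, tops 22 mm above the bench, guide the slide along the line y = -35 mm. The cam pivot is at x = 31.5, y = 35 mm.
- hub_top (a point): Centre of the top of the brass hub, fixed on the base plate in front of the slide at x = 85, y = -35 mm in the fixture's frame: diameter 40 mm, top 40 mm above the bench. The slide is home when its nose touches the hub's rear. A steel backstop 60 mm wide, top 38 mm above the bench, stands behind it.
- slide: Steel slide, 0.6 to 1.1 kg, resting loose between the rails (1 mm play): it slides along the fixture's x with dry friction of 3 to 15 N. Body 110 (x) x 50 (y) x 20 mm, axes as the fixture's; origin at the centre of its underside, 12 mm above the bench. Flat nose at x = +55 mm. It starts 40 to 60 mm short of home; at home its origin is at x = 10, y = -35 mm in the fixture's frame.
- roller (a point): Centre of the slide's fixed follower roller, 30 mm above the bench: radius 11 mm, from 18 to 38 mm above the bench, on an arm on the slide's left, at x = -15, y = 70 mm in the slide's frame. It runs at the cam: a cam that is not low stops the slide up to 23 mm short of home; with the cam low about 2.5 mm of air is left at home.
- push_face (a point): Centre of the rear face of the slide's push plate, the face to push on: 44 mm above the bench, on the slide's centre line, at x = -55 mm in the slide's frame. The plate is 50 mm wide and 12 mm thick; its top is 56 mm above the bench. Nothing stands behind it; the rails, tops 22 mm above the bench, lie to either side.
- cam (a joint): Turn of the cam, rad, clockwise from above. 0: high point at the roller, lever pointing backward (fixture -x); pi/2: lever pointing left (fixture +y); pi: low point at the roller, lever pointing straight forward (fixture +x). Range 0 to 3.7: no stop at the low point. Starts between 0.35 and 1.15. Dry friction, about 7 N at the post: it stays where it is left.
- cam_pivot (a point): On the cam's upright pivot axis, 52 mm above the bench. The eccentric cam is a steel disc of radius 36 mm, 16 to 36 mm above the bench, its centre 13 mm off the pivot on the lever's side. The lever is a bar 18 mm wide, 44 to 52 mm above the bench.
- lever_post (a point): Centre of the top of the upright black round post on the lever's end: diameter 18 mm, free from 52 to 99 mm above the bench (the top), 65 mm from the pivot axis. Push it sideways with the fingertips above the lever bar; below 40 mm the roller and the cam are in the way.
- spacer: Bystander: loose steel spacer ring, diameter 32, height 22 mm, standing on the base plate's rear left part; origin at its underside.
- spare_hub: Bystander: loose brass bush, diameter 40, height 28 mm, standing on the bench right of the fixture; origin at its underside.
- wrench: Bystander: wrench 150 mm long, lying left of the fixture.
- screwdriver: Bystander: screwdriver 190 mm long, lying right of the fixture.
- block_a: Bystander: dark steel block 45 x 28 x 22 mm, on the bench left of the fixture.
- block_b: Bystander: steel block 40 x 30 x 25 mm, on the bench left of the fixture.
- oil_bottle: Bystander: closed white bottle, diameter 44, height 100 mm, on the bench ahead and right of the fixture.

How it is judged:
By the outcome, as a careful person would: the job done as asked, in the order asked, and still so for the second after the job is handed in, with the robot touching nothing.
It also fails if it takes over 58 s, if anything falls off the work surface, if the arm or the gripper's body presses on something with over 40 N, if the wrist force passes 120 N, or if a joint passes its speed limit or range.

## Working session

There is one attempt and no reset: what is moved stays moved. The work goes in short steps, each a Python script; the robot and the scene stay as the last script left them, time stands still between calls to the robot, and variables do not carry over. Pictures are saved under pics/ and viewed, and the job is handed in when it is done.

```bash
mkdir -p pics; ls
python3 - <<'E'
from rig import arm
import cv2
for n in ["scene","top","wrist"]:
    c=arm.get_calibration(n); im=arm.snapshot(n)
    cv2.imwrite(f"pics/{n}0.png",cv2.resize(im[:,:,::-1],(800,600),interpolation=cv2.INTER_CUBIC))
    print(n,c['intrinsics'].tolist(),c['k1'],c['cam_to_world'].round(4).tolist())
print(arm.current_t(),arm.grip_depth,arm.current_tool_rot())
E
```

```text
pics
scene [[472.1520478976003, 0.0, 278.30741021164516], [0.0, 472.1520478976003, 215.72778910747965], [0.0, 0.0, 1.0]] 0.039710344523832077 [[0.6874, 0.4765, -0.5481, 1.0875], [0.7261, -0.4678, 0.5039, -0.4048], [-0.0163, -0.7444, -0.6676, 0.692], [0.0, 0.0, 0.0, 1.0]]
top [[414.2490109154527, 0.0, 272.483426248678], [0.0, 414.2490109154527, 207.981534005315], [0.0, 0.0, 1.0]] 0.029347290553468585 [[0.0101, -0.9851, 0.1718, 0.4215], [-0.9999, -0.0089, 0.0078, 0.0421], [-0.0061, -0.1719, -0.9851, 1.0811], [0.0, 0.0, 0.0, 1.0]]
wrist [[316.9818977275303, 0.0, 276.17895112146056], [0.0, 316.9818977275303, 213.19322542830614], [0.0, 0.0, 1.0]] -0.05910848949648203 [[0.4023, -0.8792, -0.2552, 0.323], [-0.9155, -0.3868, -0.1107, -0.5397], [-0.0014, 0.2782, -0.9605, 0.3848], [0.0, 0.0, 0.0, 1.0]]
0.15 0.0188 [[ 9.15619241e-01  4.02046416e-01 -2.90889127e-04]
 [ 4.02046514e-01 -9.15618855e-01  8.44335554e-04]
 [ 7.31185143e-05 -8.90040839e-04 -9.99999601e-01]]
```

View pics/scene0.png

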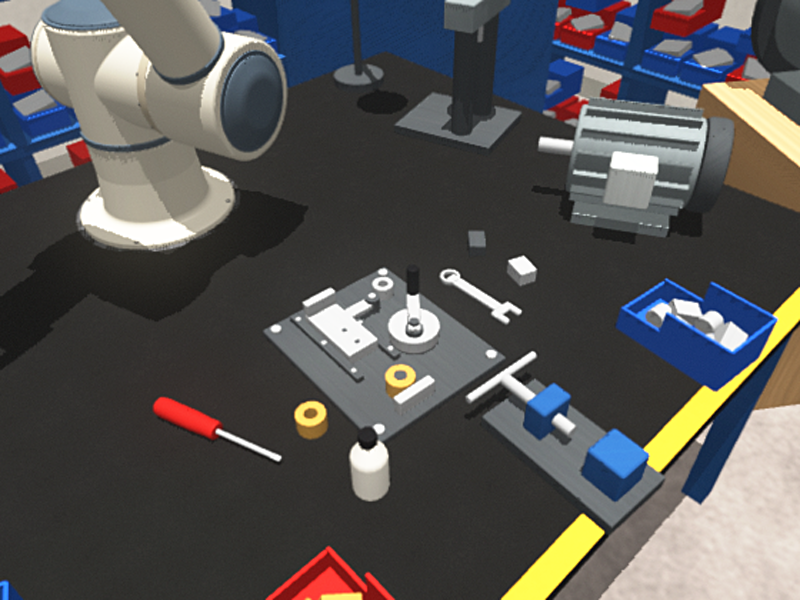

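View pics/top0.png

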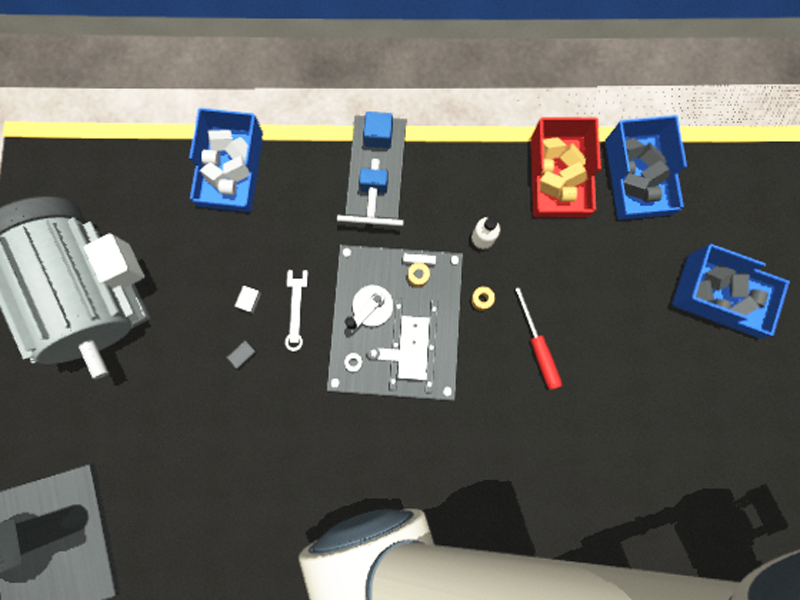

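View pics/wrist0.png

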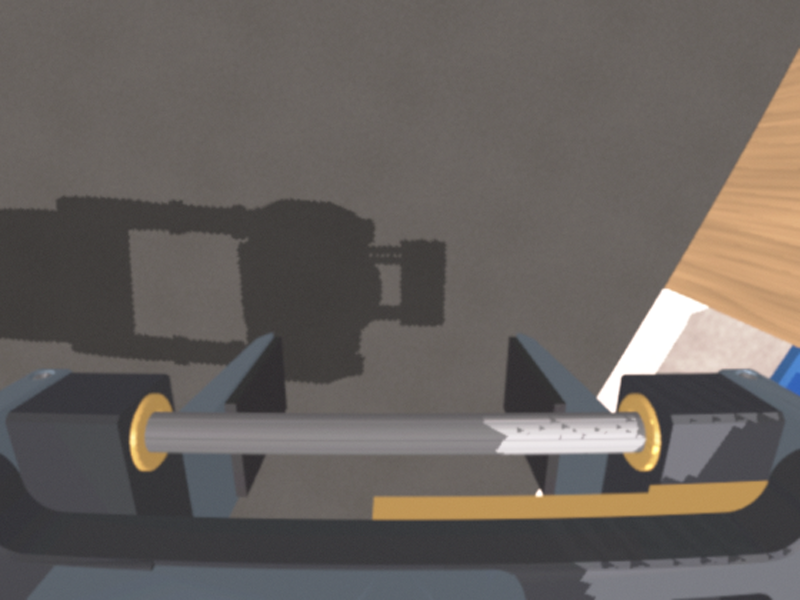

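The top view shows the fixture around (395,320), with the slide at (413,348), the lever post at (352,322) pointing back-left, and the roller at (373,354). I'll crop in on it.

```bash
cat > h.py <<'E'
import numpy as np, cv2
from rig import arm
def ray(c,px):
    K=c['intrinsics'];k=c['k1']
    d=np.array([(px[0]-K[0,2])/K[0,0],(px[1]-K[1,2])/K[1,1]]); u=d.copy()
    for _ in range(20): u=d/(1+k*(u@u))
    T=c['cam_to_world']; v=T[:3,:3]@np.array([u[0],u[1],1.]); return T[:3,3],v/np.linalg.norm(v)
def onz(c,px,z):
    o,v=ray(c,px); return o+v*(z-o[2])/v[2]
def proj(c,p):
    T=c['cam_to_world']; q=T[:3,:3].T@(np.asarray(p)-T[:3,3]); s=q[:2]/q[2]; s=s*(1+c['k1']*(s@s))
    K=c['intrinsics']; return np.array([K[0,0]*s[0]+K[0,2],K[1,1]*s[1]+K[1,2]])
def tri(L):
    A=0;b=0
    for o,v in L:
        P=np.eye(3)-np.outer(v,v); A=A+P; b=b+P@o
    p=np.linalg.solve(A,b); return p,[np.linalg.norm(np.cross(p-o,v)) for o,v in L]
def crop(im,x0,y0,w,h,name,f):
    cv2.imwrite('pics/'+name,cv2.resize(im[y0:y0+h,x0:x0+w,::-1],(w*f,h*f),interpolation=cv2.INTER_CUBIC))
E
python3 - <<'E'
from h import *
im=arm.snapshot("top"); np.save('top.npy',im); crop(im,220,165,120,120,'topc.png',5)
im=arm.snapshot("scene"); np.save('scene.npy',im); crop(im,175,170,190,150,'scenec.png',4)
E
```

```text
(no output)
```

View pics/topc.png

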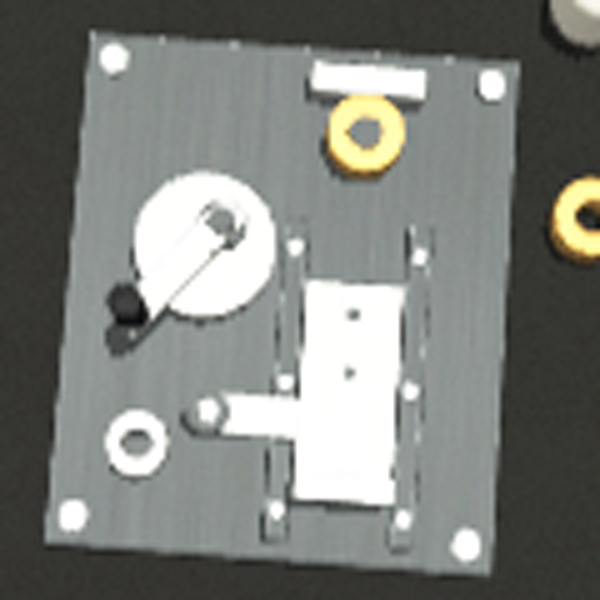

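View pics/scenec.png

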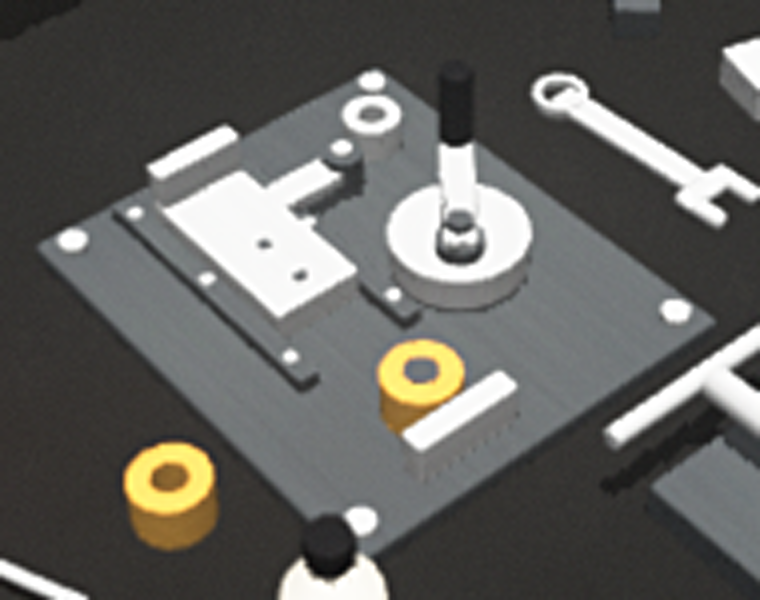

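```bash
cat > meas.py <<'E'
from h import *
ct=arm.get_calibration('top'); cs=arm.get_calibration('scene')
T=lambda x,y:((x+.5)/5-.5+220,(y+.5)/5-.5+165)
S=lambda x,y:((x+.5)/4-.5+175,(y+.5)/4-.5+170)
def fit(pw):
    m=np.array([[.135,.115],[.135,-.115],[-.135,-.115],[-.135,.115]]); P=np.array(pw)[:,:2]
    a=m-m.mean(0); b=P-P.mean(0); th=np.arctan2((a[:,0]*b[:,1]-a[:,1]*b[:,0]).sum(),(a*b).sum())
    R=np.array([[np.cos(th),-np.sin(th)],[np.sin(th),np.cos(th)]]); return th,P.mean(0),(b-a@R.T)*1000
A=[onz(ct,T(*p),.012) for p in [(92,32),(520,62),(490,577),(45,543)]]
B=[onz(cs,S(*p),.012) for p in [(715,320),(362,553),(38,246),(378,68)]]
for n,X in(('top',A),('scene',B)):
    th,o,r=fit(X); print(n,np.degrees(th),o.round(4),r.round(1).tolist())
th=(fit(A)[0]+fit(B)[0])/2;o=(fit(A)[1]+fit(B)[1])/2
R=np.array([[np.cos(th),-np.sin(th)],[np.sin(th),np.cos(th)]])
def show(n,pt,ps):
    p,e=tri([ray(ct,T(*pt)),ray(cs,S(*ps))]); print(n,p.round(4),'res',np.round(e,4),'fix',(R.T@(p[:2]-o)).round(4))
show('hub',(366,133),(421,370)); show('post',(126,302),(457,70)); show('roller',(209,409),(342,148))
show('pivot',(222,219),(460,217))
show('plate rear L',(293,499),(235,128))
show('plate rear R',(392,505),(150,168))
show('nose L',(307,281),(356,270))
show('nose R',(405,287),(280,317))
show('spacer',(136,441),(372,115))
E
python3 meas.py
```

```text
top -3.747758520786424 [0.5652 0.0385] [[-0.5, -1.1], [0.0, 0.9], [0.4, 1.6], [0.1, -1.4]]
scene -3.447564174073939 [0.5662 0.0418] [[-0.8, -2.9], [-3.7, 5.0], [1.9, -0.1], [2.6, -2.0]]
hub [ 6.478e-01 -6.000e-04  4.010e-02] res [0.001 0.001] fix [ 0.0845 -0.0355]
post [0.5517 0.1167 0.0984] res [0.0013 0.0013] fix [-0.0188  0.0755]
roller [0.5053 0.0778 0.0415] res [0.0009 0.0009] fix [-0.0627  0.0338]
pivot [0.5994 0.0723 0.0577] res [0.0011 0.0011] fix [0.0315 0.0342]
plate rear L [0.4621 0.0378 0.0527] res [0.0037 0.0037] fix [-0.1032 -0.0089]
plate rear R [ 0.4584 -0.0126  0.0538] res [0.0016 0.0016] fix [-0.1038 -0.0593]
nose L [0.5714 0.0284 0.0319] res [0.0002 0.0002] fix [ 0.0064 -0.0113]
nose R [ 0.5694 -0.0208  0.0321] res [0.0012 0.0012] fix [ 0.0074 -0.0606]
spacer [0.4892 0.1143 0.0334] res [0.0004 0.0004] fix [-0.0811  0.0692]
```

Two-view triangulation agrees with the stated geometry to about 1 mm. It gives a cam angle of about 0.68 rad and a slide about 58 mm short. I'll refine with the wrist camera on the way in.

```bash
cat >> h.py <<'E'
def Rt(yaw):
    c,s=np.cos(yaw),np.sin(yaw); return np.array([[c,s,0],[s,-c,0],[0,0,-1.]])
E
python3 - <<'E'
from h import *
p=[0.48,0.06,0.22]; R=Rt(np.radians(90))
print(arm.solve_ik(p,R)); arm.move_to(p,R); arm.sleep(.2)
print(arm.current_ee_pos(),arm.current_joint_positions())
c=arm.get_calibration('wrist'); im=arm.snapshot('wrist'); np.savez('w1.npz',im=im,**c)
crop(im,0,0,560,420,'w1.png',1)
print(arm.current_t())
E
```

```text
[ 4.77440019e-02  1.65513289e+01  9.59450917e+01 -2.54444375e-14
  6.75035794e+01  4.77440019e-02]
[0.48012871 0.05959582 0.21995515] [-4.16620995e-05  1.65618693e+01  9.59370587e+01 -6.74489163e-04
  6.75035409e+01  4.56400998e-02]
2.8917
```

View pics/w1.png

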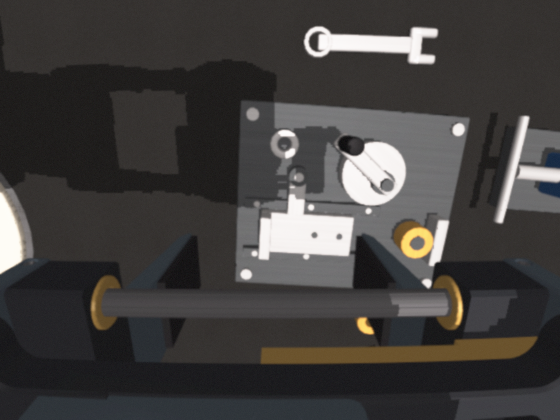

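The wrist view shows the post top near (354,146), the pivot at (386,184), the roller at (297,177) and the hub at (416,241). I'll cross-check these by projecting my estimates.

Run:
```python
from h import *
d=np.load('w1.npz'); c={k:d[k] for k in('intrinsics','k1','cam_to_world')}
for n,p in dict(hub=[.6478,-.0006,.04],post=[.5517,.1167,.099],roller=[.5053,.0778,.038],pivot=[.5994,.0723,.056]).items():
    print(n,proj(c,p).round(1))
im=d['im'].copy(); crop(im,235,95,240,190,'w1c.png',3)
print(onz(c,(354,146),.099),onz(c,(386,184),.056),onz(c,(416,241),.04))
```

```text
hub [416.1 243.5]
post [355.2 147.6]
roller [298.9 178.2]
pivot [386.7 186.3]
[0.55055833 0.11809441 0.099     ] [0.5983879  0.07482917 0.056     ] [0.64726651 0.00263733 0.04      ]
```

View pics/w1c.png

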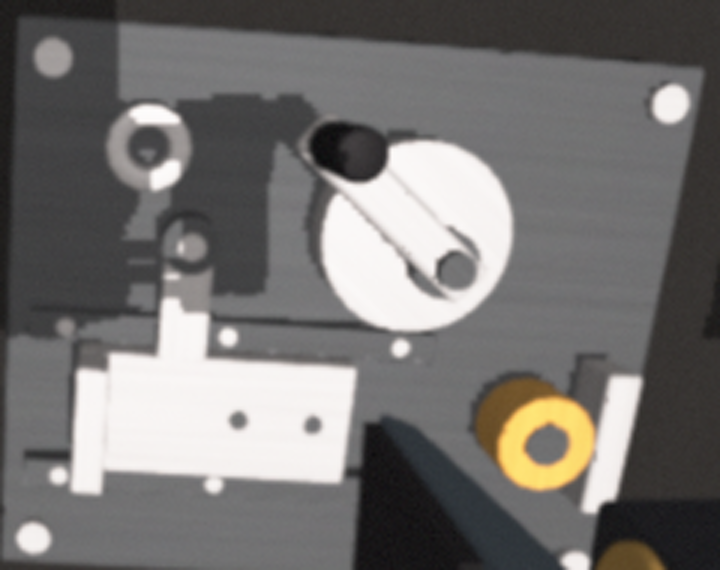

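All three views agree within about 2 mm. Next I'll straddle the post with open fingers above the bar and close to a loose 24 mm, without gripping.

```bash
cat >> h.py <<'E'
th=np.radians(-3.6); O=np.array([.5657,.0401])
R2=np.array([[np.cos(th),-np.sin(th)],[np.sin(th),np.cos(th)]])
def fw(x,y): return O+R2@np.array([x,y])
def lever(c,r=.065): # world xy of post & tool yaw (tool x outward)
    p=fw(.0315-r*np.cos(c),.035+r*np.sin(c)); return p,th+np.pi-c
E
python3 - <<'E'
from h import *
p,y=lever(.68); print(p,np.degrees(y))
R=Rt(y)
arm.grip(.045)
arm.move_to([*p,.15],R); print(arm.current_joint_positions().round(1) if hasattr(arm.current_joint_positions(),'round') else arm.current_joint_positions())
c=arm.get_calibration('wrist'); crop(arm.snapshot('wrist'),0,0,560,420,'w2.png',1)
print(arm.current_t())
for k in np.arange(.7,3.3,.2):
    q,yy=lever(k); print(round(k,1),np.round(arm.solve_ik([*q,.062],Rt(yy)),0))
E
```

```text
[0.55145936 0.1170175 ] 137.438869931104
[  5.9  27.5  90.3  -0.   62.3 -41.4]
4.525
0.7 [  6.  34.  95.  -0.  51. -40.]
0.9 [  7.  35.  93.  -0.  52. -28.]
1.1 [  7.  36.  91.  -0.  53. -16.]
1.3 [ 7. 37. 89. -0. 54. -4.]
1.5 [ 7. 37. 87. -0. 55.  7.]
1.7 [ 7. 38. 85. -0. 56. 18.]
1.9 [ 7. 39. 84. -0. 57. 29.]
2.1 [ 6. 40. 82. -0. 58. 40.]
2.3 [ 5. 40. 81. -0. 59. 51.]
2.5 [ 4. 41. 80. -0. 60. 61.]
2.7 [ 3. 41. 79. -0. 60. 72.]
2.9 [ 2. 41. 79. -0. 60. 82.]
3.1 [ 1. 41. 79. -0. 60. 92.]
```

View pics/w2.png

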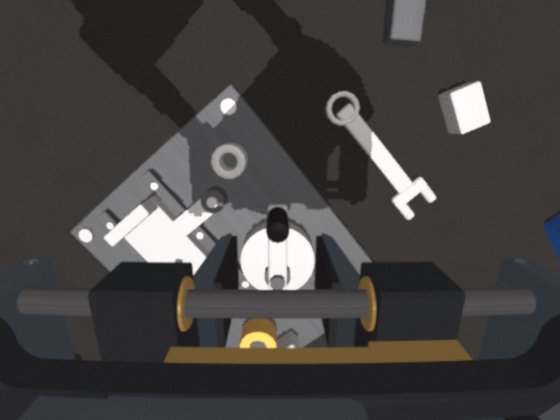

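The post at (277,225) is centred between the fingers, and the lever runs vertically in the image. Descending.

Run:
```python
from h import *
p,y=lever(.68); R=Rt(y)
f0=np.array(arm.current_force())
arm.move_l([*p,.064],R,feed=.08); print(arm.current_force()-f0)
arm.grip(.024); print(arm.current_width(),(arm.current_force()-f0).round(1),arm.current_t())
for k in np.arange(.68,1.25,.08)[1:]:
    q,yy=lever(k); arm.move_l([*q,.064],Rt(yy),feed=.05); print(round(k,2),(R2.T@(np.array(arm.current_force())-f0)[:2]).round(1))
crop(arm.snapshot('wrist'),0,0,560,420,'w3.png',1); print(arm.current_t())
```

```text
[0.97093872 0.33206119 0.06772799]
0.023901514485099366 [ 1.  -0.7  0.6] 6.275
0.76 [-0.3 -0.7]
0.84 [ 0.2 -0.8]
0.92 [-2.  -0.5]
1.0 [-2.4  0.3]
1.08 [-3.3 -0.2]
1.16 [-2.5  0.2]
1.24 [-1.9 -1. ]
8.075
```

View pics/w3.png

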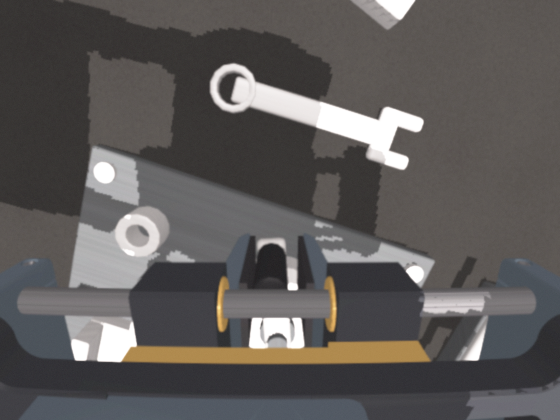

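The post at (270,265) is moving with the fingers against the trailing pad. Continuing to the low point.

Run:
```python
from h import *
for k in np.linspace(1.24,np.pi+.03,24)[1:]:
    q,yy=lever(k); arm.move_l([*q,.064],Rt(yy),feed=.06)
    f=np.array(arm.current_force()); 
    if np.linalg.norm(f)>30: print('stop',k,f);break
print(f,arm.current_ee_pos(),arm.current_t())
q,_=lever(np.pi+.03)
# raise, move back so camera sees the lever
arm.move_l([*q,.15],feed=.2)
p=fw(-.02,.035)
arm.move_to([*p,.2],Rt(th)); arm.sleep(.1)
c=arm.get_calibration('wrist'); im=arm.snapshot('wrist'); np.savez('w4.npz',im=im,**c)
crop(im,0,0,560,420,'w4.png',1)
im=arm.snapshot("top"); crop(im,220,165,120,120,'topc2.png',5)
im=arm.snapshot("scene"); crop(im,175,170,190,150,'scenec2.png',4)
print(arm.current_t())
```

```text
[0.51064093 0.8338127  0.66139837] [0.66409331 0.06698625 0.06400023] 13.825
15.2333
```

View pics/w4.png

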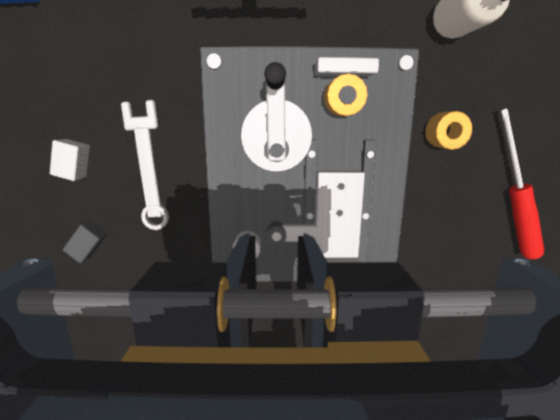

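View pics/scenec2.png

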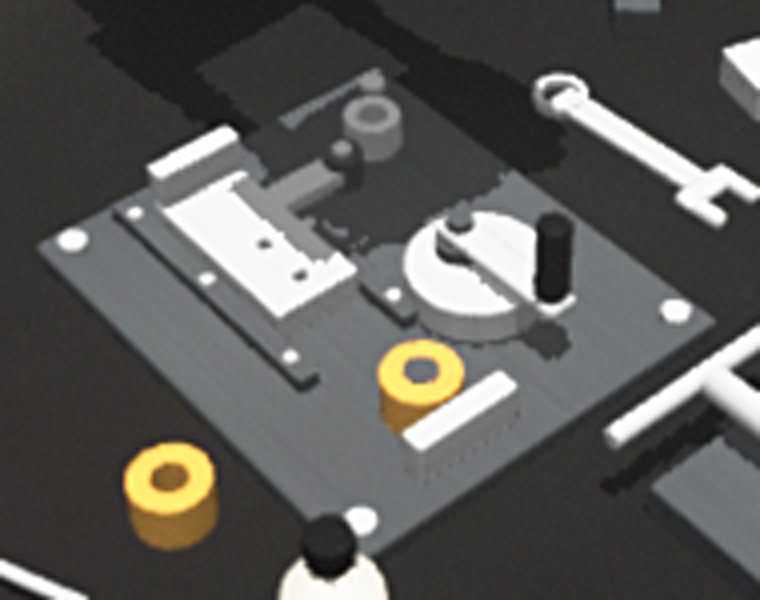

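View pics/topc2.png

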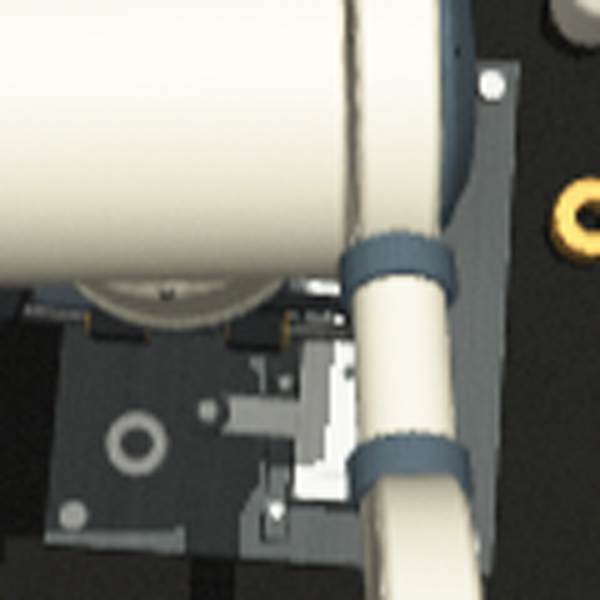

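Wrist view: lever points nearly straight forward, with post top at about (275,74), pivot at about (277,151), and the roller at (277,237). I'll measure the angle within this one picture.

Run:
```python
from h import *
d=np.load('w4.npz'); crop(d['im'],195,40,230,150,'w4c.png',3)
```

```text
(no output)
```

View pics/w4c.png

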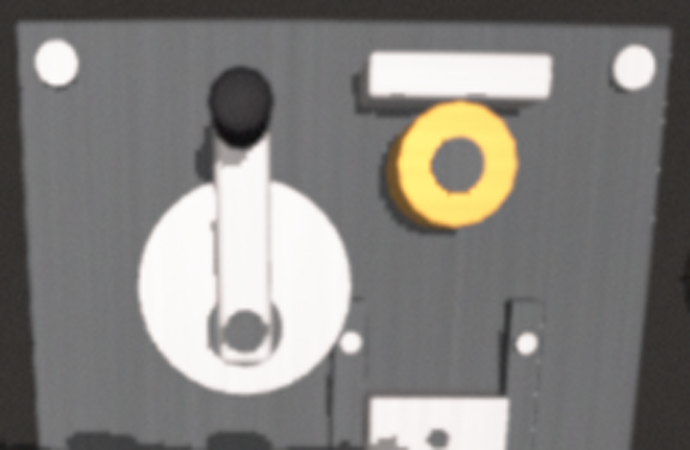

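Run:
```python
from h import *
d=np.load('w4.npz'); c={k:d[k] for k in('intrinsics','k1','cam_to_world')}
W=lambda x,y,z:onz(c,((x+.5)/3-.5+195,(y+.5)/3-.5+40),z)[:2]
def ang(a,b): v=b-a; return np.degrees(np.arctan2(v[1],v[0])).round(2)
print('screws fix yaw',ang(W(634,68,.013),W(57,63,.013))-90)
print('plate front',ang(W(670,27,.012),W(18,20,.012))-90, 'backstop',ang(W(550,54,.038),W(369,52,.038))-90)
print('rail screws',ang(W(527,343,.023),W(351,342,.023))-90)
print('post-pivot',ang(W(245,331,.056),W(241,98,.099)), 'bar L',ang(W(220,345,.052),W(216,155,.052)),'bar R',ang(W(271,345,.052),W(270,155,.052)))
print(W(245,331,.056),W(241,98,.099),fw(.0315,.035),fw(.0965,.035))
```

```text
screws fix yaw -3.700000000000003
plate front -3.769999999999996 backstop -3.4200000000000017
rail screws -3.6400000000000006
post-pivot -2.62 bar L -2.73 bar R -2.89
[0.59974042 0.07351531] [0.66487375 0.07053626] [0.59933551 0.07305303] [0.66420725 0.06897165]
```

The lever is within about 1° of straight forward (−2.7° against a fixture yaw of −3.65°), which is well inside the cam's low region. Now the slide: I'll close the fingers and descend behind the push plate.

Run:
```python
from h import *
arm.grip(0.0)
p=fw(-.140,-.035); R=Rt(th)
arm.move_to([*p,.15],R)
arm.move_l([*p,.040],feed=.12); arm.sleep(.1)
f0=np.array(arm.current_force()); print(f0.round(1),arm.current_ee_pos())
for x in np.arange(-.136,-.099,.004):
    arm.move_l([*fw(x,-.035),.040],feed=.04)
    f=np.array(arm.current_force())-f0; print(round(x,3),f.round(1))
    if np.linalg.norm(f)>30: break
crop(arm.snapshot('scene'),175,170,190,150,'s3.png',4); print(arm.current_t())
```

```text
[-0.2  0.4 -0.2] [0.42424194 0.01393715 0.04056624]
-0.136 [ 0.4 -1.1  0.4]
-0.132 [-0.2 -0.2  0.5]
-0.128 [0.3 0.6 0.4]
-0.124 [ 0.1 -0.6  0.8]
-0.12 [-0.4 -0.6 -0.3]
-0.116 [-6.7 -0.7  4.5]
-0.112 [-4.3  0.2 -2.1]
-0.108 [-3.6 -0.5 -2.9]
-0.104 [-3.6  1.  -3.4]
-0.1 [-3.7 -0.4 -2.2]
20.1167
```

View pics/s3.png

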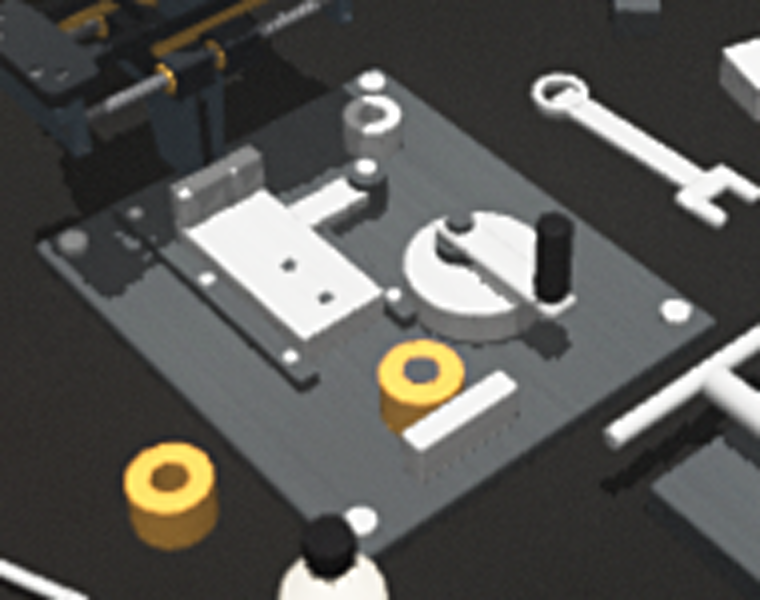

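The slide moves at about 4 N. The nose corner has moved from (280,317) to (305,338). I'll push on until the force rises at home, expected near tool x = −0.060.

Run:
```python
from h import *
f0=np.array([-.2,.4,-.2])
xs=np.concatenate([np.arange(-.094,-.067,.006),np.arange(-.0665,-.050,.001)])
for x in xs:
    arm.move_l([*fw(x,-.035),.040],feed=.04 if x<-.0667 else .015)
    f=np.array(arm.current_force())-f0; p=R2.T@(np.array(arm.current_ee_pos())[:2]-O); print(round(x,4),p.round(4),f.round(1))
    if np.linalg.norm(f)>22: break
print(arm.current_t())
```

```text
-0.094 [-0.0939 -0.035 ] [-2.9 -0.7 -3. ]
-0.088 [-0.0879 -0.035 ] [-3.3  0.1 -1.5]
-0.082 [-0.0819 -0.035 ] [-3.1 -0.2 -2.4]
-0.076 [-0.0759 -0.035 ] [-3.5  0.9 -1.7]
-0.07 [-0.0699 -0.035 ] [-4.  -0.3 -1.7]
-0.0665 [-0.0674 -0.035 ] [-7.3  0.5  4.1]
-0.0655 [-0.0667 -0.0349] [-9.2  0.7  6.1]
-0.0645 [-0.0657 -0.0349] [-9.4 -0.6  5.4]
-0.0635 [-0.0647 -0.035 ] [-9.2 -0.5  5.6]
-0.0625 [-0.0637 -0.035 ] [-8.4  0.5  4.7]
-0.0615 [-0.0627 -0.0349] [-8.9  0.2  5. ]
-0.0605 [-0.0618 -0.0349] [-10.6   0.2   6.1]
-0.0595 [-0.0617 -0.0349] [-14.9   0.5   9.7]
-0.0585 [-0.0617 -0.0349] [-18.7   0.3  14.4]
24.0
```

It stops dead at −0.0617, against an expected −0.061. One firmer nudge to confirm, then I'll back off and look.

Run:
```python
from h import *
f0=np.array([-.2,.4,-.2])
for x in (-.0575,-.0565):
    arm.move_l([*fw(x,-.035),.040],feed=.015)
    f=np.array(arm.current_force())-f0; p=R2.T@(np.array(arm.current_ee_pos())[:2]-O); print(round(x,4),p.round(4),f.round(1))
arm.move_l([*fw(-.10,-.035),.040],feed=.06)
arm.move_l([*fw(-.10,-.035),.2],feed=.2)
arm.sleep(.1)
print((np.array(arm.current_force())-f0).round(1))
c=arm.get_calibration('wrist'); im=arm.snapshot('wrist'); np.savez('w5.npz',im=im,**c); crop(im,170,0,260,240,'w5.png',3)
im=arm.snapshot('scene');crop(im,175,170,190,150,'s5.png',4)
print(arm.current_t())
```

```text
-0.0575 [-0.0617 -0.0349] [-23.4   0.3  19.2]
-0.0565 [-0.0616 -0.0349] [-27.7   0.6  23.3]
[ 0.2 -1.4  0.4]
26.525
```

View pics/w5.png

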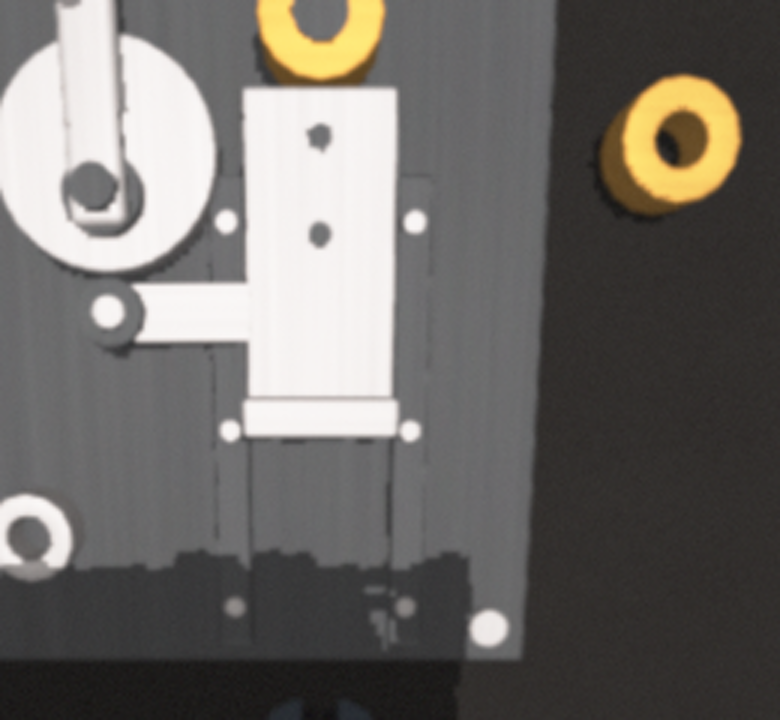

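View pics/s5.png

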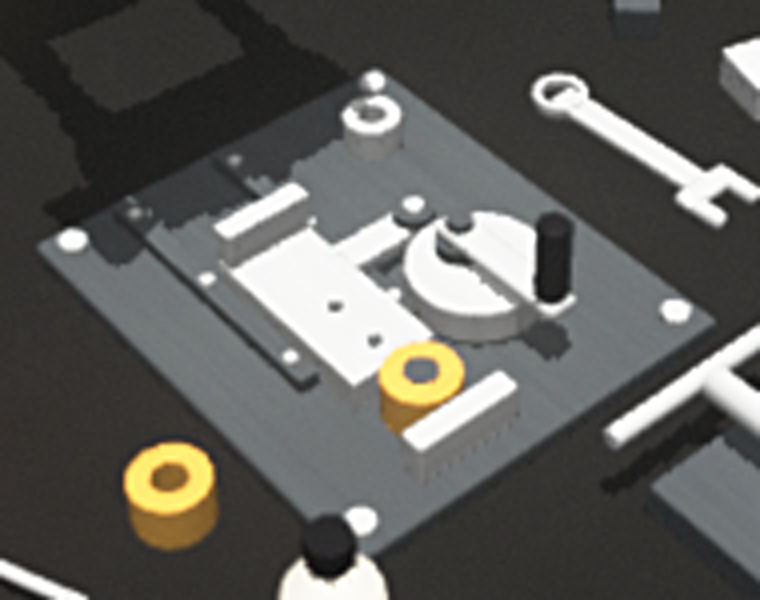

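The nose touches the hub's rear (row 88 in the wrist view), the lever is unchanged (post at (553,255) in both scene crops), and there is a thin gap between roller and cam. One last numeric check on the nose, then I'll sign off.

Run:
```python
from h import *
d=np.load('w5.npz'); c={k:d[k] for k in('intrinsics','k1','cam_to_world')}
F=lambda x,y,z:(R2.T@(onz(c,((x+.5)/3-.5+170,(y+.5)/3-.5),z)[:2]-O)).round(4)
print('nose',F(243,88,.032),F(397,88,.032),'roller',F(108,312,.038),'pivot',F(93,186,.056),'bar',F(70,200,.052),F(58,40,.052),F(127,200,.052),F(118,40,.052))
arm.sign_off(); print(arm.current_t())
```

```text
nose [ 0.0649 -0.0095] [ 0.065  -0.0592] roller [-0.0048  0.0363] pivot [0.0315 0.0353] bar [0.0282 0.0436] [0.074  0.0447] [0.028  0.0257] [0.0736 0.0265]
the job is handed in; nothing more can be done
the job is handed in; nothing more can be done
```

The fixture is closed on the hub and the job is handed in, at about 26.5 s of the 58 s allowed.

- **Cam:** I turned the lever post first, with the fingertips loosely around it and no grip. Measured afterwards, the lever is about 1° short of straight forward. It looked unmoved after the slide push.
- **Slide:** I then pushed the slide from behind with closed fingers, at about 4 N and later about 9 N. It stopped dead and did not move further at about 28 N along the slide (about 36 N in total with the vertical part).
- **Home check:** The last wrist picture puts the nose at fixture x = 65 mm, exactly where it should be at home. The roller is at x = −5 mm, clear of the cam.
- **Bystanders:** The spacer, spare hub, wrench and blocks looked undisturbed in the last pictures. The screwdriver and most of the bottle were outside those close-ups, but the arm never went near them.

No check failed. The camera views disagreed with each other by up to about 3 mm. I did not correct the 1° left on the lever. The tool had been lifted clear, and the wrist force was back near zero before hand-in.

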